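# Draw the former tray out from under the bench shelf with the bench hook

### The arm

A 6-joint arm with a two-finger parallel gripper is mounted at the origin on a cart in front of the work surface, level with it; the furniture and walls round the work are solid. World frame = base frame: x ahead of the robot, y to its left, z up, the work surface at z = 0. Lengths are in m, angles in rad, forces in N, time in s.
With the tool pointing down it reaches from about 0.35 to 0.875 m from the base axis. Payload 4.2 kg.
Tool frame: the origin (TCP) lies midway between the tips of the shut fingers; the grasp point (between the pads) lies 19 mm behind it; z points along the fingers, y is the direction in which the jaws open and shut (so a half turn about z gives the same grasp; the last joint's range is limited). The gripper opens to 85 mm and grips with 20 to 120 N. Pads are 22 mm wide; open, the fingers measure 114 mm over their backs; the gripper's body (76 mm by 85 mm) begins 54 mm behind the grasp point. The pads swing forward as they close: fully open they stand 13 mm farther back than shut.
Start: joints at [-0.846, 0.385, 0.008, 0, -1.194, -0.259], TCP at [0.281, -0.558, 0.231] pointing down, gripper open.
Joint ranges: [-3.14, 3.14], [-1.21, 2.06], [-1.07, 1.41], [-3.16, 2.05], [-2.99, -0.16], [-3.1, 3.1]. Speed limits (rad/s): [2.79, 2.79, 3.14, 3.14, 3.14, 3.14].

### API

Orientations are given as a unit quaternion [w, x, y, z].
In Python, from cell import robot gives the robot as it stands.
- The arm moves only by the tool arm_command, never from a script. Its argument "series" is a list of rows, each a list of 5 numbers: the shift along the tool's x, y, z in mm, then the turn about the tool's z in rad, then the opening, from -1 (shut) to 1 (fully open), so that 0 is half open. A call has 1 to 20 rows; each row is the pose to reach, as a shift and turn from the pose commanded when the call began, along the tool's axes at that moment; what a row does not reach only later rows make up. A row lasts 1/10 s, in which the tool goes at most 50 mm and 8.59 degrees, less where a joint would pass 70% of its speed; a pose out of reach is approached as far as the arm can. A call with a gripper value outside its range is refused whole. The fingers move at their own pace and stop on an object; "squeeze" is the grip in N (left out, the last holds). Time passes only in rows, so rows that repeat a pose let the fingers close. It gives the time, the measured TCP pose, the force and the opening at its end, in the units of the state.
- robot.state(): the state, without advancing time (a new reading comes with each control period).
- robot.camera(name): name is "scene" or "side" or "wrist"; returns a dict with "img" (420x560x3 uint8, blue, green, red), "fx", "fy", "cx", "cy" (pixels), "pose" (4x4, takes a point from camera to world coordinates). Camera axes: x right, y up, looking along -z (the intrinsics and any distortion apply to the point x, -y, -z); pixel columns grow to the right and rows downward; lengths in m; the calibration is good to about 2 mm. A picture is of the moment at which its call begins. There is no depth.
- robot.sign_off(): hands the job in, once; it reports no verdict.
The state is a dict: "t": time; "joint_positions": joint angles; "dq": joint speeds; "effort": joint torques, N m; "tcp_pos": TCP position; "tcp_rot": TCP orientation; "force": force on the tool from outside, world axes, zero at the start; "torque": the same for the moment, N m; "finger_gap": opening from 0.0 (shut) to 1.0 (fully open).
Only numpy, scipy, OpenCV 4.12 (cv2) and the standard library are available. Lean on these libraries where they do the work, as an engineer would, in place of code of your own. Each camera call takes 0.05 s, during which the arm holds its last target. There are 200 camera calls.

### The job

The tray of turning formers has been pushed far in under the low shelf, where no hand reaches: take the long bench hook, catch the steel pull on the tray's front from behind and draw the tray forward, past its two ball catches, until it is fully home against the stop strip at the front. Bed it there with a steady pull of about 15 N for half a second, but never pull harder than 20 N, or the pull bends. Then unhook, without pushing the tray back or touching it with the hand, and lay the hook flat on the bench clear of the stand; leave the hammer and the other tools lying as they are.

Things in the scene. Friction and masses are not known exactly. Their poses are not given: they have to be found in the camera images.
- hook: the loose bench hook, lying flat on the bench to the left of and in front of the stand: oval wooden handle 106 long, 24 wide, 30 high, brass ferrule, then a 6 mm round steel rod with a J-shaped end. Origin: centre of the handle, 15 above the bench as it lies. x runs along the rod (the rod lies on this axis) to the far end, z up. 0.17 kg, centre of mass 17 ahead of the origin
- hook_leg (a point): the J end of the hook (point at x = 235, y = -11 in the hook's frame; same axes). At x = 235 the rod turns off to its right (-y): a leg 22 long square to the rod, whose end turns back towards the handle as a lip (centre line y = -22, rounded end at x = 222). The pocket between rod and lip is 16 wide, its middle at y = -11
- stand: fixed plank tray stand, 275 deep (x), 177 wide (y). Origin: middle of its front edge, underside; x front to back, y left. Base board's top 12 above the bench; channel 153 wide; side rails 42 high in front; from x = 68 back a shelf roofs it (underside 130 up). Sprung ball catches in both sides at x = 124 brush the tray's sides on its way and snap out behind it when it is home
- stop_strip: the fixed dark wooden stop strip across the front of the stand's base board, 15 deep and rising 14 above the board; the tray's front comes to rest against it (the pull then stands 38 in front of its back face). Origin: middle of its front edge, underside; axes like the stand's
- stop_face (a point): the middle of the stop strip's back face (x = 15, z = 19 in the stand's frame); axes like the stand's
- tray: the loose dark wooden tray in the stand, 100 deep (x), 150 wide (y), 64 high, two formers standing in it. On its front a steel pull: a vertical 8 mm round bar, straight from 22 to 56 above the tray's underside, on two level arms (16 and 62 up), 34 clear between bar and face. Origin: on the tray's underside, straight below the bar's axis, 38 in front of the face; x points to the back. Dragging it takes 2 to 5 N, meeting the catches up to 14 N, passing along them 5 to 9 N
- light_a: loose short turning tool 176 long lying on the bench (bystander); origin: middle of its length, its underside
- hammer: loose small hammer 211 long lying on the bench (bystander); origin: middle of its underside

How it is judged:
By the outcome, as a careful person would: the job done as asked, in the order asked, and still so for the second after the job is handed in, with the robot touching nothing.
It also fails if it takes over 53 s, if anything falls off the work surface, if the arm or the gripper's body presses on something with over 40 N, if the wrist force passes 120 N, or if a joint passes its speed limit or range.

## Working session

There is one attempt and no reset: what is moved stays moved. The work goes in short steps, Python scripts to look and compute and a tool call to move; the robot and the scene stay as the last step left them, time stands still between calls to the robot, and variables do not carry over. Pictures are saved under pics/ and viewed, about 8 in all and at most 12, crops included, and the job is handed in when it is done.

Besides the shell and the picture viewer there is one more tool, called as name(argument=value, ...) on one line, values as JSON. arm_command: Moves the arm, as the interface text tells. Its arguments: {"type":"object","properties":{"series":{"type":"array","items":{"type":"array","items":{"type":"number"}}},"squeeze":{"type":"number"}},"required":["series"]}

```bash
ls; mkdir -p pics; cat > h.py <<'E'
import numpy as np, cv2
from cell import robot
def shot(n,f):
    c=robot.camera(n); cv2.imwrite(f'pics/{f}.png',c['img']); np.savez(f'pics/{f}.npz',**{k:c[k] for k in('img','fx','fy','cx','cy','pose')}); 
    return c
def load(f): return np.load(f'pics/{f}.npz')
def ray(c,u,v):
    d=np.array([(u-c['cx'])/c['fx'],-(v-c['cy'])/c['fy'],-1.]); P=c['pose']
    return P[:3,3],P[:3,:3]@d
def plane(c,u,v,z):
    o,d=ray(c,u,v); return o+d*(z-o[2])/d[2]
def proj(c,p):
    P=c['pose']; q=P[:3,:3].T@(np.array(p)-P[:3,3]); return c['cx']+c['fx']*q[0]/-q[2], c['cy']-c['fy']*q[1]/-q[2]
def tri(c1,p1,c2,p2):
    o1,d1=ray(c1,*p1);o2,d2=ray(c2,*p2); A=np.stack([d1,-d2],1); s=np.linalg.lstsq(A,o2-o1,rcond=None)[0]
    a,b=o1+s[0]*d1,o2+s[1]*d2; return (a+b)/2,np.linalg.norm(a-b)
E
python3 - <<'E'
from h import *
for n in('scene','side','wrist'):
    c=shot(n,n+'0'); print(n,c.keys(),c['fx'],c['fy'],c['cx'],c['cy'],np.round(c['pose'],3).tolist())
a=cv2.imread('pics/scene0.png');b=cv2.imread('pics/side0.png')
print(robot.state())
E
```

```text
pics
scene dict_keys(['img', 'fx', 'fy', 'cx', 'cy', 'pose']) 542.208211046559 542.208211046559 281.72457590229885 210.0118989261003 [[0.825, 0.287, -0.487, 0.077], [-0.565, 0.43, -0.704, -0.87], [0.007, 0.856, 0.517, 0.609], [0.0, 0.0, 0.0, 1.0]]
side dict_keys(['img', 'fx', 'fy', 'cx', 'cy', 'pose']) 521.9862735935719 521.9862735935719 279.12444214592307 206.02625724049742 [[0.983, 0.052, -0.177, 0.405], [-0.182, 0.41, -0.894, -1.031], [0.026, 0.911, 0.413, 0.469], [0.0, 0.0, 0.0, 1.0]]
wrist dict_keys(['img', 'fx', 'fy', 'cx', 'cy', 'pose']) 351.0281247290363 351.0281247290363 281.23201800199 209.1675446533192 [[-0.449, -0.85, -0.274, 0.21], [0.894, -0.427, -0.139, -0.595], [0.001, -0.307, 0.952, 0.373], [0.0, 0.0, 0.0, 1.0]]
{'t': 0.15, 'joint_positions': array([-8.46391438e-01,  3.85389438e-01,  6.97145309e-03, -3.18732119e-04,
       -1.19398039e+00, -2.58595258e-01]), 'dq': array([-1.11406394e-03, -3.12651014e-06,  4.64605219e-03,  2.48700917e-03,
       -5.68617676e-04, -1.23833174e-03]), 'effort': array([-8.77147722e-04, -3.92678368e+01,  1.88580716e+01,  4.18861806e+00,
       -3.43563777e-03,  3.18439568e-07]), 'tcp_pos': array([ 0.28053774, -0.55803594,  0.23048447]), 'tcp_rot': array([-2.47441094e-04, -2.30747629e-01,  9.73013293e-01,  7.76119042e-04]), 'force': array([-0.09048403, -0.07332769, -1.32948671]), 'torque': array([-0.02885149,  0.02006127,  0.00691812]), 'finger_gap': 0.9994142229381928}
```

View pics/scene0.png

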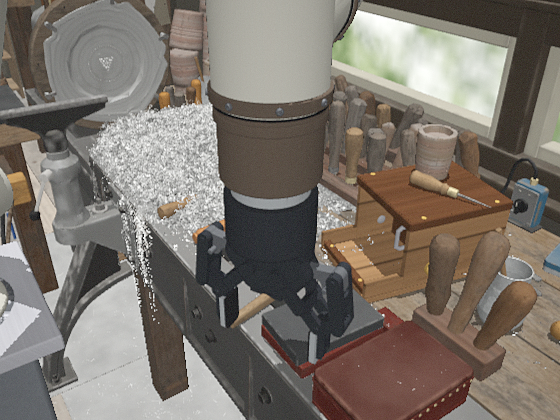

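View pics/side0.png

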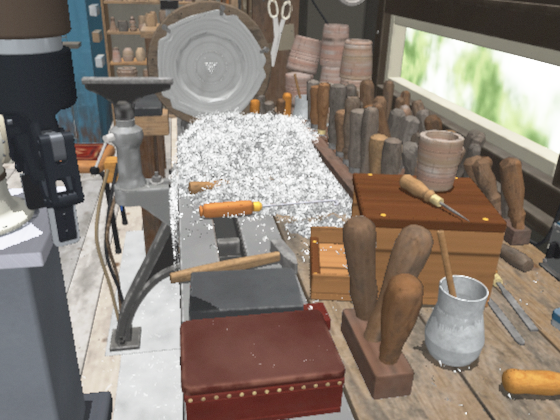

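The side view shows the hook's orange handle at (200–258, 208) with its rod going right towards the chip pile, and the hammer at (175–295, 265). The stand is at right, with its front facing the robot. In the scene view the arm hides the hook.

```bash
python3 - <<'E'
from h import *
c=load('side0')
for n,u,v,z in(('handL',200,211,.015),('ferr',258,207,.015),('hamL',172,277,.01),('hamhead',285,255,.01),('light',193,187,.01),('standfrontL',312,228,.05),('standfrontR',312,297,.0)): print(n,plane(c,u,v,z).round(3))
i=c['img'][150:330,160:420]; cv2.imwrite('pics/s0c.png',cv2.resize(i,None,fx=3,fy=3,interpolation=2)[:540,:780])
E
```

```text
handL [ 0.433 -0.053  0.015]
ferr [ 0.554 -0.048  0.015]
hamL [ 0.377 -0.29   0.01 ]
hamhead [ 0.573 -0.245  0.01 ]
light [0.424 0.091 0.01 ]
standfrontL [ 0.625 -0.225  0.05 ]
standfrontR [ 0.593 -0.364  0.   ]
```

View pics/s0c.png

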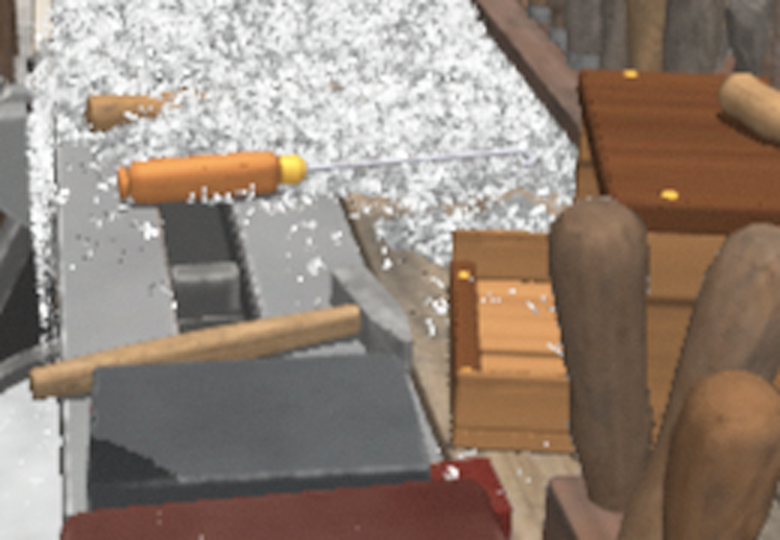

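The hook's rod points about +x at y≈-0.05. The stand front is near (0.6, -0.3). I'll move above the hook for a look with the wrist camera.

arm_command(series=[[-32,33,-60,0.1,1],[-80,82,-100,0.25,1],[-322,328,-100,0.466,1],[-322,328,-100,0.466,1],[-322,328,-100,0.466,1],[-322,328,-100,0.466,1],[-322,328,-100,0.466,1],[-322,328,-100,0.466,1],[-322,328,-100,0.466,1],[-322,328,-100,0.466,1],[-322,328,-100,0.466,1],[-322,328,-100,0.466,1],[-322,328,-100,0.466,1]])

```text
t: 1.45
tcp_pos: [0.4207, -0.1212, 0.331]
tcp_rot: [-0.0, 0.0, 1.0, -0.0]
force: [-0.1, 0.8, -0.6]
finger_gap: 0.998
```

```bash
python3 - <<'E'
from h import *
c=[shot(n,n+'1')['img'] for n in('scene','wrist')]
s=robot.state(); print(s['tcp_pos'],s['tcp_rot'],s['joint_positions'])
cv2.imwrite('pics/p1.png',np.hstack([cv2.resize(c[0][120:320,300:520],(400,364)),cv2.resize(c[1],(400,300)) if 0 else cv2.resize(c[1],(400,300)).repeat(1,0)[:300].copy() if 0 else cv2.copyMakeBorder(cv2.resize(c[1],(400,300)),0,64,0,0,0)]))
E
```

```text
[ 0.42064964 -0.12169348  0.33105017] [-3.34764470e-04  1.14662897e-03  9.99999286e-01 -1.53424131e-05] [ 9.19179384e-02 -4.69552822e-03 -2.36102389e-01 -3.25295714e-05
 -1.34005895e+00 -1.66500007e+00]
```

View pics/p1.png

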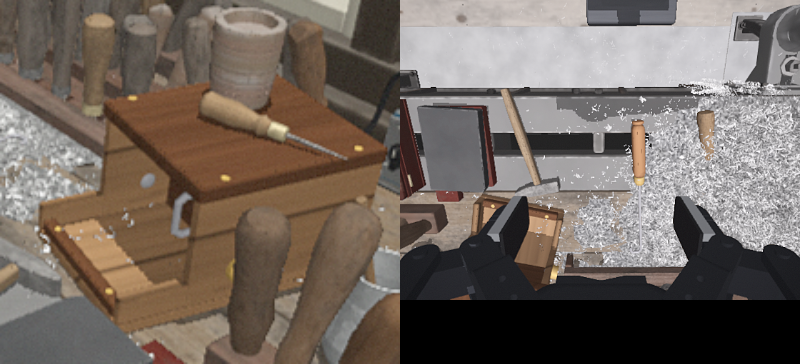

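The pull (grey bar) shows at scene ≈(399, 238). The strip is at the front, with gold pins at its ends. The wrist view shows the hook at upper right, with its handle at ≈(640, 150) in the composite, and the stand front at (480–565, 195–265). Zooming for exact pixels.

```bash
python3 - <<'E'
from h import *
s=load('scene1')['img'];w=load('wrist1')['img']
r=lambda i,f:cv2.resize(i,None,fx=f,fy=f,interpolation=2)
A=r(s[185:310,315:440],4)[:, :400]  # 500x400 : u=315+x/4 ; v=185+y/4
B=r(w[155:405,90:390],400/300)      # u=90+(x-400)*.75 ; v=155+y*.75
C=np.zeros((600,800,3),np.uint8); C[:500,:400]=A; C[:B.shape[0],400:]=B[:600,:400]
# hook strip close
H=r(w[155:275,310:360],2); 
C[340:580,560:660]=H
cv2.imwrite('pics/p2.png',C)
E
```

```text
(no output)
```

View pics/p2.png

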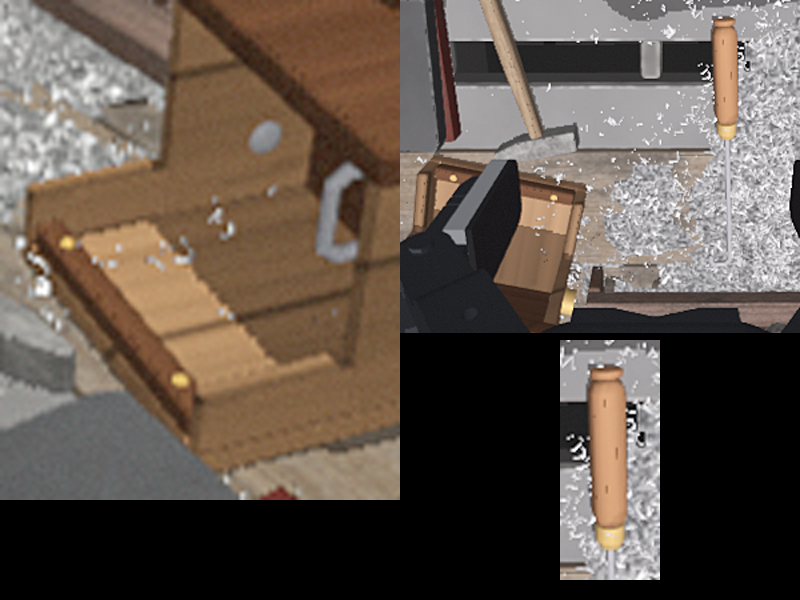

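Hook, pull and strip pins are all readable here: butt (332.5, 171), ferrule end (335, 259) and rod end ≈(336, 348) in the wrist image; pull bar at scene (397, 239); pins at scene (332, 245) and (360, 280).

```bash
python3 - <<'E'
from h import *
s=load('scene1');w=load('wrist1');sd=load('side0')
S=lambda x,y:(315+x/4,185+y/4); B=lambda x,y:(90+(x-400)*.75,155+y*.75)
for n,p in(('butt',(332.5,171)),('ferr',(335,259)),('rodend',(336,348.5))): print(n,plane(w,*p,.015).round(4))
for n,a,b in(('pinL',S(67,242),B(553,198)),('pinR',S(180,380),B(453,178)),):
  p,e=tri(s,a,w,b); print(n,p.round(4),round(e,4), plane(s,*a,.026).round(4),plane(w,*b,.026).round(4))
for n,a,z in(('frontRbot',S(215,468),0),('frontLtop',S(28,192),.042),('frontRtop',S(190,395),.042),('barmid',S(327,218),.051),('bartop',S(330,188),.068),('barbot',S(326,250),.034)): print(n,plane(s,*a,z).round(4))
for n,a,z in(('fL',B(588,186),.042),('fR',B(427,157),.042)): print(n,plane(w,*a,z).round(4))
# rail left front and shelf corners in side image: crop/3
for n,a,z in(('sideFrontLtop',(160+455/3,150+232/3),.042),('sideRbot',(160+452/3,150+445/3),0),('strip pin L',(160+463/3,150+275/3),.026),('pinR',(160+465/3,150+372/3),.026),('ferr',(160+305/3,150+170/3),.015)): print(n,plane(sd,*a,z).round(4))
E
```

```text
butt [ 0.4365 -0.0552  0.015 ]
ferr [ 0.5651 -0.0461  0.015 ]
rodend [ 0.7204 -0.0375  0.015 ]
pinL [ 0.6304 -0.2355  0.0271] 0.0006 [ 0.631  -0.2344  0.026 ] [ 0.6315 -0.2359  0.026 ]
pinR [ 0.606  -0.3425  0.0264] 0.0003 [ 0.6062 -0.3422  0.026 ] [ 0.6064 -0.3428  0.026 ]
frontRbot [ 0.6024 -0.372   0.    ]
frontLtop [ 0.6265 -0.2093  0.042 ]
frontRtop [ 0.5885 -0.3665  0.042 ]
barmid [ 0.7184 -0.313   0.051 ]
bartop [ 0.7173 -0.3133  0.068 ]
barbot [ 0.7188 -0.3147  0.034 ]
fL [ 0.6066 -0.194   0.042 ]
fR [ 0.5723 -0.3584  0.042 ]
sideFrontLtop [ 0.629  -0.2071  0.042 ]
sideRbot [ 0.5904 -0.3675  0.    ]
strip pin L [ 0.6285 -0.2326  0.026 ]
pinR [ 0.603  -0.3391  0.026 ]
ferr [ 0.5616 -0.0472  0.015 ]
```

```bash
python3 - <<'E'
from h import *
w=load('wrist1');sd=load('side0')
B=lambda x,y:(90+(x-400)*.75,155+y*.75); D=lambda x,y:(160+x/3,150+y/3); W=lambda x,y:((x-400)*1.4,y*1.4)
for n,a,b in(('greyFR',D(408,355),W(490,190)),('greyFL',D(97,370),W(495,107)),('hamEnd+y',D(335,268),B(578,143)),('hamBend',D(362,322),B(545,137)),('hamTail',D(32,385),W(506,90)),('redcorner',D(487,462),W(494,185))): 
  p,e=tri(sd,a,w,b); print(n,p.round(3),round(e,3))
O=np.array([.611,-.2873]);X=np.array([.975,-.224]);Y=np.array([.224,.975])
s=np.array([.4882,-.0512]); print('start',s)
for n,xs,ys in(('approach',-240,38),('in',-101,36),('side',-101,11),('home',-251,11)): print(n,(O+X*xs/1e3+Y*ys/1e3).round(4))
E
```

```text
greyFR [ 0.568 -0.338  0.037] 0.007
greyFL [ 0.408 -0.311  0.027] 0.004
hamEnd+y [ 0.56  -0.205  0.024] 0.01
hamBend [ 0.566 -0.244  0.006] 0.002
hamTail [ 0.377 -0.294  0.01 ] 0.003
redcorner [ 0.6   -0.36  -0.024] 0.028
start [ 0.4882 -0.0512]
approach [ 0.3855 -0.1965]
in [ 0.5206 -0.2296]
side [ 0.515 -0.254]
home [ 0.3687 -0.2204]
```

arm_command(series=[[-34,35,50,-0.06,1],[-68,71,100,-0.06,1],[-68,71,150,-0.06,1],[-68,71,200,-0.06,1],[-68,71,250,-0.06,1],[-68,71,250,-0.06,1]])

```text
t: 2.15
tcp_pos: [0.4872, -0.0511, 0.0779]
tcp_rot: [-0.002, -0.029, 1.0, -0.0]
force: [0.5, 0.3, -0.1]
finger_gap: 1.0
```

arm_command(series=[[0,0,40,0,1],[0,0,60,0,1],[0,0,77,0,1],[0,0,77,0,1],[0,0,77,0,-0.6],[0,0,77,0,-1],[0,0,77,0,-1],[0,0,77,0,-1],[0,0,77,0,-1],[0,0,77,0,-1]], squeeze=80)

```text
t: 3.15
tcp_pos: [0.4898, -0.0496, 0.0054]
tcp_rot: [0.001, -0.03, 1.0, 0.0]
force: [-1.0, -0.4, 6.6]
finger_gap: 0.266
```

arm_command(series=[[0,0,-30,0,-1],[0,0,-70,0,-1],[20,-20,-100,0.05,-1],[60,-60,-100,0.15,-1],[90,-100,-100,0.25,-1],[113,-140,-100,0.286,-1],[113,-140,-100,0.286,-1],[113,-140,-100,0.286,-1]])

```text
t: 3.95
tcp_pos: [0.3836, -0.1971, 0.1043]
tcp_rot: [-0.0, 0.114, 0.993, 0.0]
force: [0.7, -0.3, -1.8]
finger_gap: 0.268
```

```bash
python3 - <<'E'
from h import *
s=shot('scene','scene2');d=shot('side','side2')
st=robot.state(); print(st['tcp_pos'],st['tcp_rot'],st['force'])
r=lambda i,f:cv2.resize(i,None,fx=f,fy=f,interpolation=2)
C=np.zeros((600,800,3),np.uint8)
C[:600,:400]=r(s['img'][150:350,220:420],3)[:, :400] if 0 else r(s['img'][150:350,270:403],3)[:600,:399] if 0 else cv2.resize(s['img'][150:350,270:403],(400,600))
C[:,400:]=cv2.resize(d['img'][130:330,230:363],(400,600))
cv2.imwrite('pics/p3.png',C)
E
```

```text
[ 0.38503344 -0.19590023  0.10436062] [2.10381940e-04 1.12683574e-01 9.93630899e-01 6.51806430e-05] [ 0.26182394  0.68505686 -1.19398946]
```

View pics/p3.png

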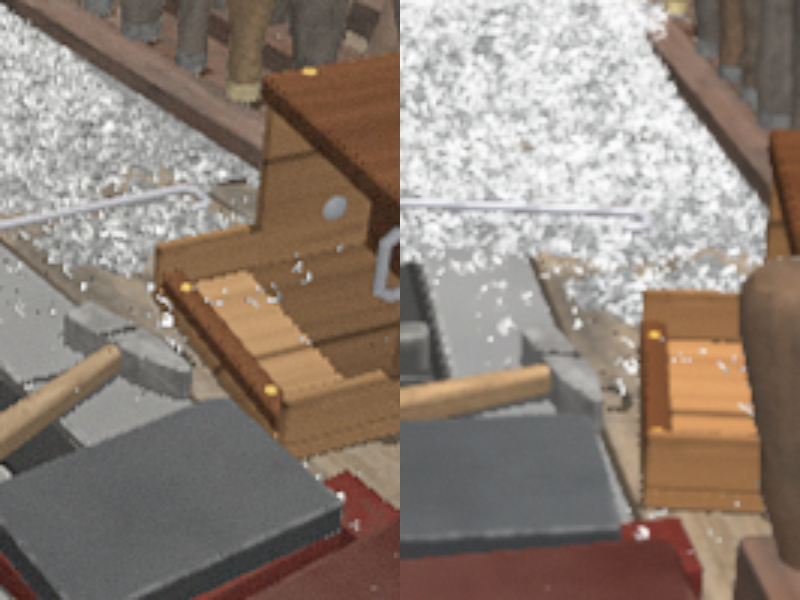

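```bash
python3 - <<'E'
from h import *
s=load('scene2');d=load('side2')
S=lambda x,y:(270+x/3.0075,150+y/3); D=lambda x,y:(230+(x-400)/3.0075,130+y/3)
p,e=tri(s,S(197,191),d,D(641,211)); print('corner',p.round(4),round(e,4))
t=np.array([.385,-.1959]);X=np.array([np.cos(.226),-np.sin(.226)]);Y=np.array([-X[1],X[0]])
print('rel tcp',(p[:2]-t)@X,(p[:2]-t)@Y)
for z in(.105,.11,.115,.12,.125):
  a=plane(s,*S(197,191),z);b=plane(d,*D(641,211),z); q=plane(s,*S(0,227),z); print(z,a.round(4),b.round(4),'yaw',np.arctan2(*(a-q)[[1,0]]).round(3))
print('leg end', plane(s,*S(207,204),p[2]).round(4))
O=np.array([.611,-.2873]); print('corner stand',(p[:2]-O)@X,(p[:2]-O)@Y)
m,e=tri(s,S(185,287),d,D(655,335));n,f=tri(s,S(271,391),d,D(655,430));print(m.round(4),e,n.round(4),f)
# bar again
for y,z in((245,.068),(270,.051)): print('bar',plane(s,*S(384,y),z).round(4))
E
```

```text
corner [ 0.607  -0.2666  0.122 ] 0.0022
rel tcp 0.23218473065941928 -0.019171520264558484
0.105 [ 0.6239 -0.247   0.105 ] [ 0.6181 -0.2267  0.105 ] yaw -0.262
0.11 [ 0.6184 -0.2532  0.11  ] [ 0.6151 -0.2377  0.11  ] yaw -0.262
0.115 [ 0.613  -0.2594  0.115 ] [ 0.6122 -0.2488  0.115 ] yaw -0.262
0.12 [ 0.6076 -0.2656  0.12  ] [ 0.6092 -0.2599  0.12  ] yaw -0.262
0.125 [ 0.6022 -0.2718  0.125 ] [ 0.6063 -0.2709  0.125 ] yaw -0.262
leg end [ 0.6012 -0.2822  0.122 ]
corner stand -0.008549212826417223 0.01926190859311778
[ 0.628  -0.2373  0.0285] 9.10565042315974e-05 [ 0.5996 -0.3492  0.0333] 0.0008074954178662954
bar [ 0.7183 -0.3127  0.068 ]
bar [ 0.7186 -0.3151  0.051 ]
```

```bash
python3 - <<'E'
from h import *
S=lambda x,y:(270+x/3.0075,150+y/3); D=lambda x,y:(230+(x-400)/3.0075,130+y/3)
def fit(new,old,a,b):
    n=load(new);df=cv2.absdiff(n['img'],load(old)['img']).sum(2)
    a,b=np.array(a),np.array(b); pts=[]
    us=np.arange(int(a[0]),int(b[0])-3)
    for u in us:
        v=a[1]+(b[1]-a[1])*(u-a[0])/(b[0]-a[0]); vs=np.arange(int(v)-5,int(v)+7)
        w=np.clip(df[vs,u].astype(float)-40,0,None)
        if w.sum()>0: pts.append((u,(w*vs).sum()/w.sum()))
    pts=np.array(pts,np.float32); k=cv2.fitLine(pts,cv2.DIST_HUBER,0,.01,.01).ravel()
    f=lambda u:(u,k[3]+(u-k[2])*k[1]/k[0]); print(len(pts),f(us[0]),f(us[-1]),a,b, np.abs(pts[:,1]-f(pts[:,0])[1]).mean())
    o,d0=ray(n,*f(us[0]));_,d1=ray(n,*f(us[-1])); return n,o,np.cross(d0,d1),f
s,os,ns,fs=fit('scene2','scene1',S(0,227),S(197,191))
d,od,nd,fd=fit('side2','side0',D(400,203),D(641,211))
L=np.cross(ns,nd);L/=np.linalg.norm(L);L*=np.sign(L[0])
p=np.linalg.solve(np.array([ns,nd,L]),[ns@os,nd@od,0])
print('dir yaw',np.arctan2(L[1],L[0]),'pitch',np.arcsin(L[2]))
for x in(.385,.6): print((p+L*(x-p[0])/L[0]).round(4))
E
```

```text
61 (np.int64(270), np.float64(224.34737740351366)) (np.int64(331), np.float64(212.07403969770854)) [270.         225.66666667] [335.50290939 213.66666667] 0.48016006
77 (np.int64(230), np.float64(200.31619243662476)) (np.int64(306), np.float64(201.4970706155975)) [230.         197.66666667] [310.13300083 200.33333333] 0.8697395
dir yaw -0.35772412537780035 pitch 0.08580121571884444
[ 0.385  -0.1615  0.0908]
[ 0.6    -0.2419  0.1106]
```

arm_command(series=[[0,12,30,0,-1],[0,12,57,0,-1],[-30,12,57,0,-1],[-55,12,57,0,-1],[-70,12,57,0,-1],[-70,12,57,0,-1],[-70,12,57,0,-1]])

```text
t: 4.75
tcp_pos: [0.4554, -0.199, 0.0468]
tcp_rot: [-0.001, 0.112, 0.994, 0.0]
force: [-0.6, -0.5, -2.1]
finger_gap: 0.267
```

```bash
python3 - <<'E'
from h import *
s=shot('scene','scene3');d=shot('side','side3')
st=robot.state(); print(st['tcp_pos'],st['tcp_rot'],st['force'])
C=np.hstack([cv2.resize(s['img'][185:285,315:425],(550,500),interpolation=2),cv2.resize(d['img'][200:320,295:355],(250,500),interpolation=2)])
cv2.imwrite('pics/p4.png',C)
E
```

```text
[ 0.45453957 -0.19936167  0.04702467] [-8.32147414e-04  1.12398490e-01  9.93662856e-01  1.28533160e-04] [-0.95289906  0.07997036 -0.77531189]
```

View pics/p4.png

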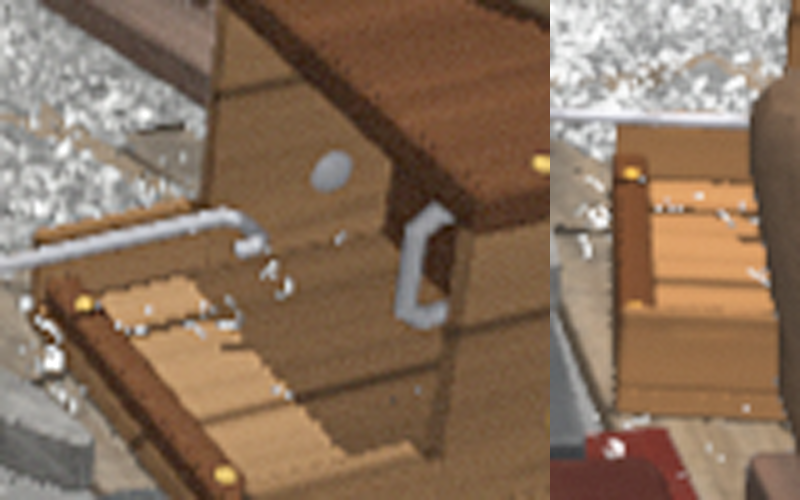

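The scene crop is clear: rod corner (230, 212), leg end (258, 240), lip tip (238, 246), bar axis (412, 240)–(402, 308). In the side crop the rod runs along (555, 117)–(745, 122).

```bash
python3 - <<'E'
from h import *
s=load('scene3');d=load('side3')
S=lambda x,y:(315+x/5,185+y/5); D=lambda x,y:(295+(x-550)*60/250,200+y*.24)
_,d0=ray(s,*S(5,261));os,d1=ray(s,*S(215,215)); ns=np.cross(d0,d1)
_,e0=ray(d,*D(560,117));od,e1=ray(d,*D(740,122)); nd=np.cross(e0,e1)
L=np.cross(ns,nd);L/=np.linalg.norm(L);L*=np.sign(L[0]);p=np.linalg.solve(np.array([ns,nd,L]),[ns@os,nd@od,0])
print('yaw',np.arctan2(L[1],L[0]),'pitch',np.arcsin(L[2]),[(p+L*(x-p[0])/L[0]).round(4) for x in(.455,.6,.68)])
O=np.array([.611,-.2873]);X=np.array([.975,-.224]);Y=np.array([.224,.975])
f=lambda q:(((q[:2]-O)@X).round(4),((q[:2]-O)@Y).round(4))
for z in(.053,.057,.061,.065):
  print(z,[(n,*f(plane(s,*S(*q),z))) for n,q in(('rod',(5,261)),('corner',(230,213)),('leg',(260,240)),('lip',(240,246)))])
for y,x,z in((245,411,.066),(270,408,.051),(300,403,.036)): print('bar',f(plane(s,*S(x,y),z)))
print('tcp',f(np.array([.4548,-.1992])))
E
```

```text
yaw -0.29305967277854017 pitch 0.050580536015061794 [array([ 0.455 , -0.1817,  0.0439]), array([ 0.6   , -0.2255,  0.0516]), array([ 0.68  , -0.2496,  0.0558])]
0.053 [('rod', np.float64(-0.0261), np.float64(0.0559)), ('corner', np.float64(0.0668), np.float64(0.0551)), ('leg', np.float64(0.0684), np.float64(0.0348)), ('lip', np.float64(0.0595), np.float64(0.0339))]
0.057 [('rod', np.float64(-0.0287), np.float64(0.0505)), ('corner', np.float64(0.0635), np.float64(0.0498)), ('leg', np.float64(0.0651), np.float64(0.0296)), ('lip', np.float64(0.0562), np.float64(0.0287))]
0.061 [('rod', np.float64(-0.0313), np.float64(0.0451)), ('corner', np.float64(0.0602), np.float64(0.0444)), ('leg', np.float64(0.0618), np.float64(0.0244)), ('lip', np.float64(0.053), np.float64(0.0235))]
0.065 [('rod', np.float64(-0.0339), np.float64(0.0398)), ('corner', np.float64(0.057), np.float64(0.0391)), ('leg', np.float64(0.0585), np.float64(0.0192)), ('lip', np.float64(0.0497), np.float64(0.0183))]
bar (np.float64(0.1072), np.float64(-0.0045))
bar (np.float64(0.1111), np.float64(0.0005))
bar (np.float64(0.1122), np.float64(0.0026))
tcp (np.float64(-0.172), np.float64(0.0509))
```

The view agrees with nominal: rod at z≈0.057, parallel to the stand, tip 63 mm in and 51 mm left. So go 71 mm forward, then 40 mm right.

arm_command(series=[[-30,0,0,0,-1],[-55,0,0,0,-1],[-71,0,0,0,-1],[-71,0,0,0,-1],[-71,-10,0,0,-1],[-71,-20,0,0,-1],[-71,-28,0,0,-1],[-71,-35,0,0,-1],[-71,-40,0,0,-1],[-71,-40,0,0,-1],[-71,-40,0,0,-1]])

```text
t: 5.95
tcp_pos: [0.5157, -0.2552, 0.0473]
tcp_rot: [-0.0, 0.113, 0.994, 0.0]
force: [-0.1, -0.7, -0.9]
finger_gap: 0.264
```

```bash
python3 - <<'E'
from h import *
s=shot('scene','scene4')
st=robot.state(); print(st['tcp_pos'],st['tcp_rot'],st['force'],st['torque'])
cv2.imwrite('pics/p5.png',cv2.resize(s['img'][195:285,335:435],(800,720),interpolation=2)[:600])
E
```

```text
[ 0.51578953 -0.25506748  0.04731055] [-1.29108659e-05  1.12837274e-01  9.93613481e-01  1.77888815e-05] [ 0.22681688 -0.58347916 -0.45513847] [ 0.06838452 -0.01139253  0.02304636]
```

View pics/p5.png

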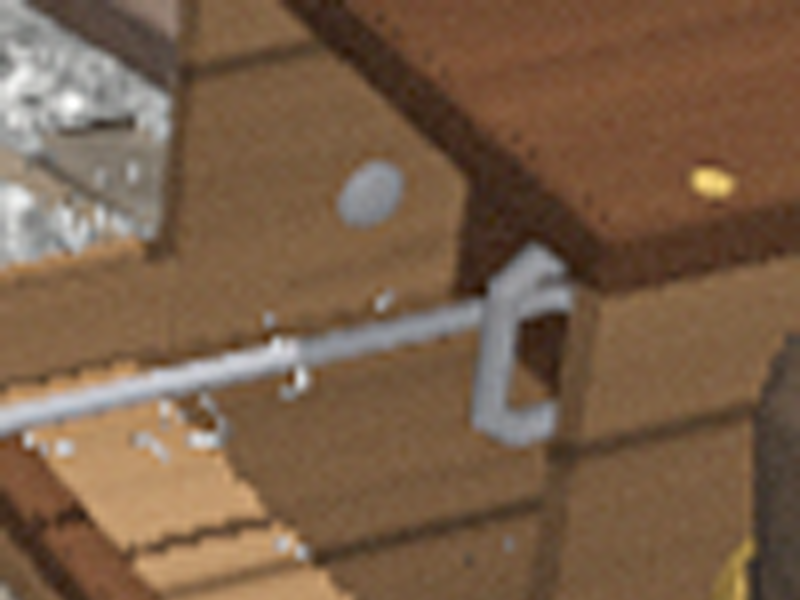

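Rod passes on the bar's far side and the leg is behind the bar, below the upper arm at ≈(560, 293). No contact force yet. Now a slow pull.

arm_command(series=[[4,0,0,0,-1],[8,0,0,0,-1],[11,0,0,0,-1],[13,0,0,0,-1],[15,0,0,0,-1],[17,0,0,0,-1],[18,0,0,0,-1],[20,0,0,0,-1],[22,0,0,0,-1],[24,0,0,0,-1],[26,0,0,0,-1],[28,0,0,0,-1],[30,0,0,0,-1]], squeeze=100)

```text
t: 7.3
tcp_pos: [0.4871, -0.2485, 0.0475]
tcp_rot: [0.001, 0.113, 0.994, -0.0]
force: [4.2, -0.6, -2.3]
finger_gap: 0.264
```

arm_command(series=[[2,0,0,0,-1],[4,0,0,0,-1],[6,0,0,0,-1],[8,0,0,0,-1],[10,0,0,0,-1],[12,0,0,0,-1],[14,0,0,0,-1],[16,0,0,0,-1],[18,0,0,0,-1],[20,0,0,0,-1],[22,0,0,0,-1],[24,0,0,0,-1],[27,0,0,0,-1],[30,0,0,0,-1],[33,0,0,0,-1],[36,0,0,0,-1],[39,0,0,0,-1],[42,0,0,0,-1],[45,0,0,0,-1],[48,0,0,0,-1]])

```text
t: 9.3
tcp_pos: [0.4419, -0.238, 0.0479]
tcp_rot: [0.002, 0.112, 0.994, -0.0]
force: [7.2, -2.1, -3.0]
finger_gap: 0.254
```

arm_command(series=[[3,0,0,0,-1],[6,0,0,0,-1],[9,0,0,0,-1],[12,0,0,0,-1],[15,0,0,0,-1],[18,0,0,0,-1],[21,0,0,0,-1],[24,0,0,0,-1],[27,0,0,0,-1],[30,0,0,0,-1],[33,0,0,0,-1],[36,0,0,0,-1],[39,0,0,0,-1],[42,0,0,0,-1],[44,0,0,0,-1],[46,0,0,0,-1]])

```text
t: 10.9
tcp_pos: [0.3972, -0.2277, 0.048]
tcp_rot: [0.002, 0.112, 0.994, -0.0]
force: [7.6, -1.6, -2.9]
finger_gap: 0.26
```

```bash
python3 - <<'E'
from h import *
s=shot('scene','scene5')
st=robot.state(); print(st['tcp_pos'],st['force'])
cv2.imwrite('pics/p6.png',cv2.resize(s['img'][185:305,285:425],(700,600),interpolation=2))
E
```

```text
[ 0.39663962 -0.22763243  0.04789673] [ 5.91588005 -1.81921458 -3.30800869]
```

View pics/p6.png

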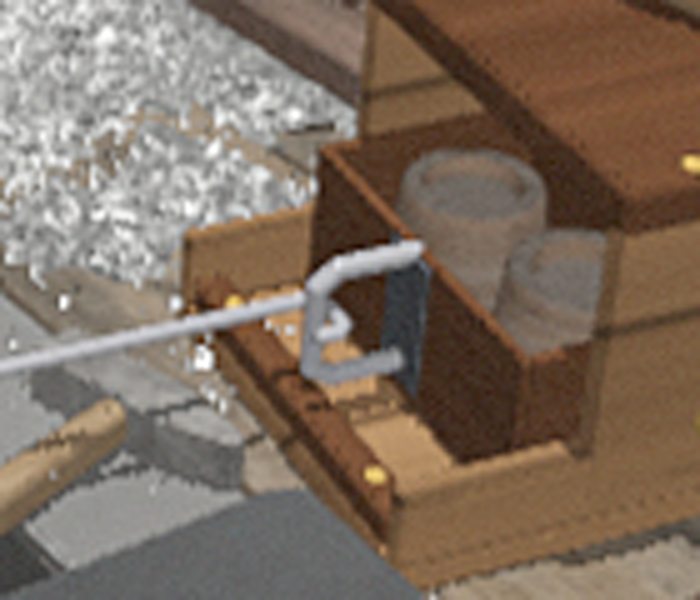

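The tray is well forward and the hook is cleanly round the bar. About 28 mm remain, so I'll creep.

arm_command(series=[[2,0,0,0,-1],[4,0,0,0,-1],[6,0,0,0,-1],[8,0,0,0,-1],[10,0,0,0,-1],[12,0,0,0,-1],[14,0,0,0,-1],[16,0,0,0,-1],[18,0,0,0,-1],[20,0,0,0,-1],[22,0,0,0,-1]])

```text
t: 12.05
tcp_pos: [0.3769, -0.2231, 0.0484]
tcp_rot: [0.004, 0.112, 0.994, -0.001]
force: [9.3, -2.6, -2.6]
finger_gap: 0.254
```

arm_command(series=[[0.5,0,0,0,-1],[1,0,0,0,-1],[1.5,0,0,0,-1],[2,0,0,0,-1]])

```text
t: 12.45
tcp_pos: [0.3752, -0.2226, 0.0484]
tcp_rot: [0.004, 0.112, 0.994, -0.001]
force: [8.0, -2.4, -2.5]
finger_gap: 0.258
```

arm_command(series=[[0.5,0,0,0,-1],[1,0,0,0,-1],[1.5,0,0,0,-1]])

```text
t: 12.75
tcp_pos: [0.3733, -0.2222, 0.0483]
tcp_rot: [0.003, 0.112, 0.994, -0.0]
force: [6.6, -1.5, -1.7]
finger_gap: 0.26
```

arm_command(series=[[0.5,0,0,0,-1],[1,0,0,0,-1],[1.5,0,0,0,-1]])

```text
t: 13.05
tcp_pos: [0.3709, -0.2217, 0.0481]
tcp_rot: [0.002, 0.112, 0.994, -0.0]
force: [5.5, -1.6, -0.6]
finger_gap: 0.258
```

arm_command(series=[[0.4,0,0,0,-1],[0.8,0,0,0,-1]])

```text
t: 13.25
tcp_pos: [0.3697, -0.2214, 0.0481]
tcp_rot: [0.002, 0.112, 0.994, -0.0]
force: [4.2, -0.2, -1.2]
finger_gap: 0.256
```

arm_command(series=[[0.4,0,0,0,-1],[0.8,0,0,0,-1]])

```text
t: 13.45
tcp_pos: [0.368, -0.2211, 0.0478]
tcp_rot: [0.001, 0.113, 0.994, -0.0]
force: [4.4, -1.4, -0.4]
finger_gap: 0.263
```

arm_command(series=[[0.4,0,0,0,-1],[0.8,0,0,0,-1]])

```text
t: 13.65
tcp_pos: [0.3669, -0.2209, 0.0476]
tcp_rot: [0.001, 0.113, 0.994, -0.0]
force: [4.8, -1.0, 0.5]
finger_gap: 0.26
```

arm_command(series=[[0.4,0,0,0,-1],[0.8,0,0,0,-1]])

```text
t: 13.85
tcp_pos: [0.366, -0.2207, 0.0475]
tcp_rot: [0.001, 0.113, 0.994, -0.0]
force: [5.2, -1.6, -0.0]
finger_gap: 0.257
```

arm_command(series=[[0.4,0,0,0,-1],[0.8,0,0,0,-1]])

```text
t: 14.05
tcp_pos: [0.3652, -0.2205, 0.0475]
tcp_rot: [0.001, 0.113, 0.994, -0.0]
force: [4.8, -1.1, 0.1]
finger_gap: 0.258
```

arm_command(series=[[0.4,0,0,0,-1],[0.8,0,0,0,-1]])

```text
t: 14.25
tcp_pos: [0.365, -0.2204, 0.0476]
tcp_rot: [0.001, 0.113, 0.994, -0.0]
force: [6.2, -1.6, -0.2]
finger_gap: 0.259
```

arm_command(series=[[0.4,0,0,0,-1],[0.8,0,0,0,-1]])

```text
t: 14.45
tcp_pos: [0.365, -0.2204, 0.0478]
tcp_rot: [0.002, 0.113, 0.994, -0.0]
force: [7.4, -2.3, -0.6]
finger_gap: 0.259
```

arm_command(series=[[0.4,0,0,0,-1],[0.8,0,0,0,-1]])

```text
t: 14.65
tcp_pos: [0.3649, -0.2204, 0.0479]
tcp_rot: [0.003, 0.113, 0.994, -0.0]
force: [8.3, -2.2, -1.4]
finger_gap: 0.258
```

It is against the stop: position is steady while the force climbs ≈1.3 N per 0.8 mm.

arm_command(series=[[0.5,0,0,0,-1],[1,0,0,0,-1],[1.5,0,0,0,-1],[2,0,0,0,-1],[2,0,0,0,-1]])

```text
t: 15.15
tcp_pos: [0.3642, -0.2202, 0.0481]
tcp_rot: [0.004, 0.112, 0.994, -0.001]
force: [10.7, -3.5, -3.1]
finger_gap: 0.255
```

arm_command(series=[[0.5,0,0,0,-1],[1,0,0,0,-1],[1,0,0,0,-1]])

```text
t: 15.45
tcp_pos: [0.3642, -0.2201, 0.0483]
tcp_rot: [0.005, 0.112, 0.994, -0.001]
force: [12.6, -3.8, -3.4]
finger_gap: 0.262
```

arm_command(series=[[0.5,0,0,0,-1],[1.2,0,0,0,-1],[1.2,0,0,0,-1],[1.2,0,0,0,-1]])

```text
t: 15.85
tcp_pos: [0.364, -0.22, 0.0485]
tcp_rot: [0.005, 0.112, 0.994, -0.001]
force: [12.1, -4.1, -5.0]
finger_gap: 0.258
```

arm_command(series=[[0.2,0,0,0,-1],[0.2,0,0,0,-1],[0.2,0,0,0,-1]])

```text
t: 16.15
tcp_pos: [0.364, -0.22, 0.0485]
tcp_rot: [0.006, 0.112, 0.994, -0.001]
force: [14.5, -4.7, -5.0]
finger_gap: 0.256
```

arm_command(series=[[0,0,0,0,-1],[0,0,0,0,-1],[0,0,0,0,-1],[0,0,0,0,-1]])

```text
t: 16.55
tcp_pos: [0.364, -0.22, 0.0485]
tcp_rot: [0.006, 0.112, 0.994, -0.001]
force: [14.5, -5.3, -4.1]
finger_gap: 0.261
```

Held ≈15.3 N along the stand axis. Now ease forward and step out to the left.

arm_command(series=[[0,0,0,0,-1],[-1,0,0,0,-1],[-3,0,0,0,-1],[-6,0,0,0,-1],[-9,0,0,0,-1],[-12,0,0,0,-1],[-15,0,0,0,-1],[-18,0,0,0,-1],[-20,0,0,0,-1],[-22,0,0,0,-1],[-22,0,0,0,-1],[-22,0,0,0,-1]])

```text
t: 17.75
tcp_pos: [0.3793, -0.2237, 0.0472]
tcp_rot: [-0.0, 0.113, 0.994, 0.0]
force: [-0.3, 0.9, -1.3]
finger_gap: 0.258
```

```bash
python3 - <<'E'
from h import *
s=shot('scene','scene6')
st=robot.state(); print(st['tcp_pos'],st['tcp_rot'],st['force'])
cv2.imwrite('pics/p7.png',cv2.resize(s['img'][200:290,285:405],(800,600),interpolation=2))
E
```

```text
[ 0.37934065 -0.22371892  0.0472724 ] [-2.00088804e-04  1.12944387e-01  9.93601290e-01  5.21895655e-05] [ 0.2211266   0.48042356 -0.79492802]
```

View pics/p7.png

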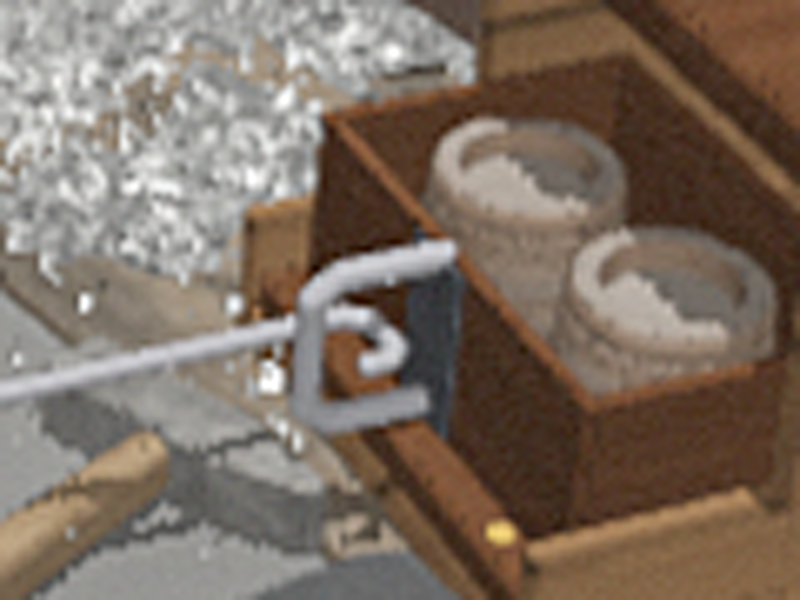

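The tray is home at the strip and did not move back. The lip tip at (370, 365) stands clear behind the bar at x≈310, and the leg is clear of the tray face. Now 2 mm more forward, then left, slowly.

arm_command(series=[[-2,0,0,0,-1],[-2,6,0,0,-1],[-2,12,0,0,-1],[-2,18,0,0,-1],[-2,24,0,0,-1],[-2,30,0,0,-1],[-2,36,0,0,-1],[-2,40,0,0,-1],[-2,40,0,0,-1],[-2,40,0,0,-1]])

```text
t: 18.8
tcp_pos: [0.3905, -0.1852, 0.0473]
tcp_rot: [-0.0, 0.113, 0.994, -0.0]
force: [0.1, 0.0, -1.0]
finger_gap: 0.259
```

arm_command(series=[[0,0,-25,0,-1],[0,0,-50,0,-1],[0,0,-80,0,-1],[0,0,-100,0,-1],[0,0,-100,0,-1]])

```text
t: 19.3
tcp_pos: [0.3924, -0.1858, 0.15]
tcp_rot: [0.004, 0.113, 0.994, -0.0]
force: [0.0, -0.9, -1.9]
finger_gap: 0.258
```

arm_command(series=[[0,45,0,0,-1],[-20,90,0,-0.1,-1],[-45,130,0,-0.22,-1],[-60,153,30,-0.286,-1],[-60,153,70,-0.286,-1],[-60,153,105,-0.286,-1],[-60,153,125,-0.286,-1],[-60,153,135,-0.286,-1],[-60,153,135,-0.286,-1]])

```text
t: 20.2
tcp_pos: [0.4819, -0.05, 0.0105]
tcp_rot: [-0.002, -0.03, 1.0, -0.0]
force: [-0.5, 0.5, -1.2]
finger_gap: 0.257
```

arm_command(series=[[0,0,3,0,-1],[0,0,6,0,-1],[0,0,9,0,-1],[0,0,9,0,-1],[0,0,9,0,-1]])

```text
t: 20.7
tcp_pos: [0.4842, -0.0495, 0.0055]
tcp_rot: [0.001, -0.03, 1.0, 0.0]
force: [-3.9, 0.6, 11.2]
finger_gap: 0.258
```

arm_command(series=[[0,0,-1,0,-0.3],[0,0,-1,0,0.2],[0,0,-1,0,0.8],[0,0,-1,0,0.8],[0,0,-1,0,0.8],[0,0,-1,0,0.8]])

```text
t: 21.3
tcp_pos: [0.4832, -0.0496, 0.0042]
tcp_rot: [-0.0, -0.03, 1.0, -0.0]
force: [-0.2, -0.2, -0.9]
finger_gap: 0.897
```

arm_command(series=[[0,0,-20,0,0.8],[0,0,-50,0,0.8],[0,0,-100,0,0.8],[0,0,-150,0,0.8],[30,0,-200,0,0.8],[60,0,-250,0,0.8],[60,0,-270,0,0.8],[60,0,-270,0,0.8]])

```text
t: 22.1
tcp_pos: [0.4248, -0.0532, 0.2798]
tcp_rot: [0.006, -0.03, 1.0, 0.001]
force: [0.0, -0.1, -0.4]
finger_gap: 0.901
```

```bash
python3 - <<'E'
from h import *
s=shot('scene','scene7');d=shot('side','side7');w=shot('wrist','wrist7')
st=robot.state(); print(st['t'],st['tcp_pos'],st['force'],st['finger_gap'])
C=np.zeros((600,800,3),np.uint8)
C[:300,:400]=cv2.resize(s['img'][150:330,200:440],(400,300)); C[:300,400:]=cv2.resize(d['img'][150:330,160:400],(400,300))
C[300:,:400]=cv2.resize(w['img'],(400,300)); C[300:,400:]=cv2.resize(s['img'][200:290,285:405],(400,300),interpolation=2)
cv2.imwrite('pics/p8.png',C)
E
```

```text
22.25 [ 0.42288848 -0.05314158  0.2737333 ] [ 0.34764578  0.07164017 -0.447667  ] 0.9006564519752155
```

View pics/p8.png

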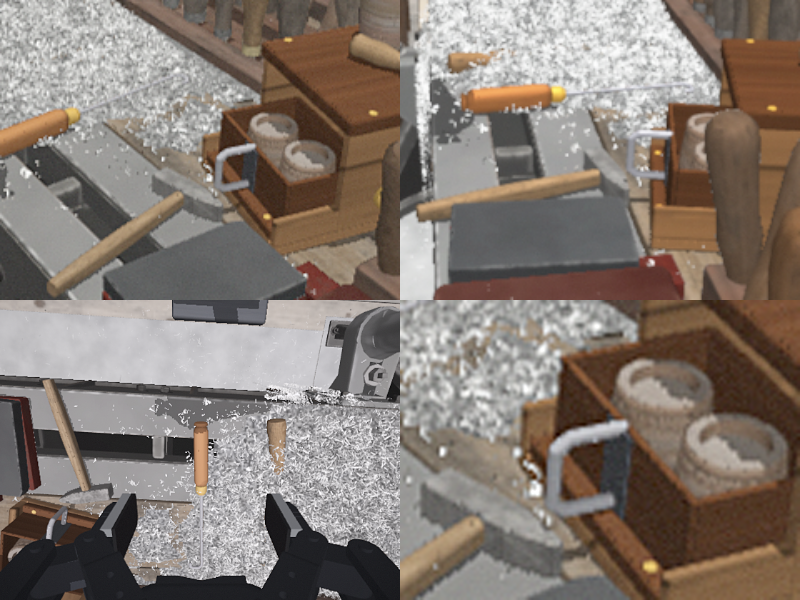

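The tray's face is on the strip, with the pull at the same pixels as right after unhooking. The hook lies flat left of the stand, and the hammer and light tool are where they were. Handing in.

```bash
python3 -c "
from h import *
a,b=load('scene6')['img'],load('scene7')['img']
r=(slice(215,290),slice(350,400)); print('tray region diff',cv2.absdiff(a[r],b[r]).mean())
print(robot.sign_off())"
```

```text
tray region diff 3.635911111111111
the job is handed in; nothing more can be done
None
```

The tray is home against the stop strip, the hook lies flat on the bench clear of the stand, and the job is handed in at about 22 s of the 53 s.

- **Pull:** I hooked the steel pull from behind and drew the tray past both catches. It stopped at the strip: the position held steady while the force rose.
- **Bedding:** I held about 15 N along the stand for at least 0.6 s. The highest reading was about 15.4 N, but force is reported only at the end of each move, so short peaks in between were not measured.
- **Unhooking:** I eased the hook forward and moved it out to the left, with readings of about 1 N or less, then put it back where it had been lying. The fingers pressed down with about 11 N as it was set on the bench.
- **Last checks:** In the final pictures the tray's front was on the strip and the pull stood where it was just after the bedding pull. The mean pixel change over the tray was 3.6 out of 255, which I took as noise. The hammer and the other tools looked unmoved, by eye only.
- **Disagreements:**
  - An early two-camera estimate of the hook's line disagreed by up to about 10 mm and a few degrees. I dropped it and used a close view that matched the hook's stated dimensions.
  - The tray stopped about 5 mm farther forward than I had calculated. That fits measuring error, or slight slip of the hook in the grip.

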